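# Press the square bench dog flush

### The arm

A 6-joint arm with a two-finger parallel gripper is mounted at the origin on the work surface. World frame = base frame: x ahead of the robot, y to its left, z up, the work surface at z = 0. Lengths are in m, angles in rad, forces in N, time in s.
With the tool pointing down it reaches from about 0.425 to 0.95 m from the base axis. Payload 3.5 kg.
Tool frame: the origin (TCP) lies midway between the tips of the shut fingers; the grasp point (between the pads) lies 19 mm behind it; z points along the fingers, y is the direction in which the jaws open and shut (so a half turn about z gives the same grasp; the last joint's range is limited). The gripper opens to 85 mm and grips with 20 to 120 N. Pads are 22 mm wide; open, the fingers measure 114 mm over their backs; the gripper's body (76 mm by 85 mm) begins 54 mm behind the grasp point. The pads swing forward as they close: fully open they stand 13 mm farther back than shut.
Start: joints at [-0.15, 0.286, 1.577, -0, 1.279, -0.15], TCP at [0.675, 0, 0.231] pointing down, gripper open.
Joint ranges: [-2.77, 2.77], [-0.9, 2.22], [0.21, 2.48], [-1.53, 4.67], [0.24, 2.81], [-2.84, 2.84]. Speed limits (rad/s): [2.79, 2.79, 3.14, 3.14, 3.14, 3.14].

### API

Orientations are given as a rotation vector (axis times angle).
In Python, from rig import status, optics, job_done gives the robot as it stands.
- The arm moves only by the tool play_rows, never from a script. Its argument "deltas" is a list of rows, each an object with "slide": the shift along the tool's x, y, z in m, a list of three; "spin": the turn about the tool's z in degrees. In form: [{"slide": [tx, ty, tz], "spin": spin}, ...]. A call has 1 to 8 rows; each row is the pose to reach, as a shift and turn from the pose commanded when the call began, along the tool's axes at that moment; what a row does not reach only later rows make up. A row lasts 1/10 s, in which the tool goes at most 50 mm and 8.59 degrees, less where a joint would pass 70% of its speed; a pose out of reach is approached as far as the arm can. A call with a gripper value outside its range is refused whole. "jaw" is the finger opening in m, from 0 to 0.0854, set as the call begins (left out, the last holds). The fingers move at their own pace and stop on an object; "force" is the grip in N (left out, the last holds). Time passes only in rows, so rows that repeat a pose let the fingers close. It gives the time, the measured TCP pose, the force and the opening at its end, in the units of the state.
- status.get_obs(): the state, without advancing time (a new reading comes with each control period).
- optics.capture(name): name is "scene" or "side" or "wrist"; returns the picture (480x640x3 uint8, red, green, blue); there is no depth.
- optics.camera_model(name): a dict with "mtx" (3x3 intrinsics, pixels), "k1" (the pictures are not rectified: a ray, as slopes to the right and down, at radius r is drawn at 1 + k1 r^2 times it, then the intrinsics apply), "world_from_camera" (4x4, takes a point from camera to world coordinates). Camera axes: x right, y down, z forward; pixel columns grow to the right and rows downward; lengths in m; the calibration is good to about 2 mm. A picture is of the moment at which its call begins: read the wrist's pose just before it. camera_model takes no time and is no camera call; for the wrist camera it gives the pose at the moment of the call.
- job_done(): hands the job in, once; it reports no verdict.
The state is a dict: "t": time; "joint_pos": joint angles; "qd": joint speeds; "tau": joint torques, N m; "tcp_pos": TCP position; "tcp_rot": TCP orientation; "contact_force": force on the tool from outside, world axes, zero at the start; "moment": the same for the moment, N m; "width": finger opening in m.
Only numpy, scipy, OpenCV 4.12 (cv2) and the standard library are available. Lean on these libraries where they do the work, as an engineer would, in place of code of your own. Each camera call takes 0.05 s, during which the arm holds its last target.

### The job

The next board has to lie over the square-headed bench dog, so press that dog gently down with your fingertips until its top is flush with the bench plate, then take the hand away clear of everything. Leave the round dogs standing as they are, without touching them, and do not move, pick up or knock anything else on the bench.

Things in the scene. Friction and masses are not known exactly. Their poses are not given: they have to be found in the camera images.
- dog_square (a joint): how far the square-headed dog has been pushed down, in m: 0 fully up (top 27 mm above the bench plate), 0.026 at its lower stop, its top then 1 mm above the plate, which is flush (level with its steel insert). It starts 0 to 8 mm down. It slides straight down against about 4 N of steady friction, has no spring, and stays where it is left.
- dog_square_top (a point): centre of the flat top of the square-headed bench dog: the only dog with a square top, 44 x 44 mm, plain aluminium; its x and y axes run along the sides of the square, z up. The five dogs stand in five places of the bench plate's hole grid, at least 135 mm from one another, and which stands where varies.
- dog_square_base: dark round steel insert, 68 mm across, flat in the bench plate, through which the square dog slides; origin at its centre on the plate's upper face, 40 mm above the table; fixed to the plate.
- bench_plate: white perforated bench plate fixed on the table, 360 (its x) x 840 (its y) x 40 mm thick; origin under its centre, so its upper face is 40 mm above the origin. Its place and turn vary between runs.
- dog_round_a_top (a point): centre of the top of another aluminium bench dog, a plain round post 24 mm in diameter, standing 21 to 27 mm above the plate; to be left as it stands. It slides down as easily as the square one.
- dog_round_a_base: the dark steel insert, 68 mm across, of that dog, with its origin at its centre on the plate's upper face.
- dog_disc_a_top (a point): centre of the top of another aluminium bench dog, a round mushroom with a disc top 34 mm in diameter, 8 mm thick, on a 22 mm stem, standing 21 to 27 mm above the plate; to be left as it stands. It slides down as easily as the square one.
- dog_disc_a_base: the dark steel insert, 68 mm across, of that dog, with its origin at its centre on the plate's upper face.
- dog_round_b_top (a point): centre of the top of another aluminium bench dog, a plain round post 24 mm in diameter, standing 21 to 27 mm above the plate; to be left as it stands. It slides down as easily as the square one.
- dog_round_b_base: the dark steel insert, 68 mm across, of that dog, with its origin at its centre on the plate's upper face.
- dog_disc_b_top (a point): centre of the top of another aluminium bench dog, a round mushroom with a disc top 34 mm in diameter, 8 mm thick, on a 22 mm stem, standing 21 to 27 mm above the plate; to be left as it stands. It slides down as easily as the square one.
- dog_disc_b_base: the dark steel insert, 68 mm across, of that dog, with its origin at its centre on the plate's upper face.
- tape_mid (a point): tape measure, a grey rounded case 56 x 52 mm, 34 mm high; loose on the plate, to be left alone; this point is its centre. Together with the other small loose things it stands in the gaps between the dogs, 80 mm or more from a dog's centre to its own.
- offcut_mid (a point): pine offcut 45 x 70 mm, 22 mm high; loose on the plate, to be left alone; this point is its centre. Together with the other small loose things it stands in the gaps between the dogs, 80 mm or more from a dog's centre to its own.
- screw_jar_mid (a point): small jar with a steel cap, 48 mm in diameter, 45 mm high; loose on the plate, to be left alone; this point is its centre. Together with the other small loose things it stands in the gaps between the dogs, 80 mm or more from a dog's centre to its own.
- beech_block_mid (a point): wooden block 40 x 50 mm, 36 mm high; loose on the plate, to be left alone; this point is its centre. Together with the other small loose things it stands in the gaps between the dogs, 80 mm or more from a dog's centre to its own.
- clamp_pad_mid (a point): round black clamp foot, 50 mm in diameter, 30 mm high; loose on the plate, to be left alone; this point is its centre. Together with the other small loose things it stands in the gaps between the dogs, 80 mm or more from a dog's centre to its own.
- glue_mid (a point): white glue bottle, 60 mm in diameter, 150 mm high, near the left end of the plate; loose on the plate, to be left alone; this point is its centre.
- screwdriver_grip (a point): middle of the handle of a black-handled screwdriver lying near the right end of the plate, pointing away from the robot; loose, to be left alone.

How it is judged:
On the way, in this order (a step that is already met when the one before it is completed fails the run):
1. the fingers press on the square dog while it still stands up (contact force between the fingers and dog_square_base above 0.5 N and value of joint dog_square below 0.022 m), for 0.05 s.
2. the square dog is flush (value of joint dog_square above 0.023 m), for 0.2 s.
At the end, for the whole second after the job is handed in: The square dog is pushed down at least 23 mm of its 26 mm travel (top no more than 4 mm above the plate) and still; the other four dogs are within 3 mm of where they stood, and every loose thing within 10 mm of where it lay (value of joint dog_square above 0.023 m and velocity of joint dog_square below 0.005 m/s and distance of each of dog_round_a_top, dog_disc_a_top, dog_round_b_top, dog_disc_b_top from where it was at the start of the episode below 0.003 m and distance of each of tape_mid, offcut_mid, screw_jar_mid, beech_block_mid, clamp_pad_mid, glue_mid, screwdriver_grip from where it was at the start of the episode below 0.01 m); the robot touches nothing.
It fails at once if the square dog is pressed harder than 45 N (contact force between anything else and dog_square_base above 45 N).
It fails at once if a round dog is pushed down by more than 3 mm, or pushed by the fingers or the arm with more than 2 N (distance of any of dog_round_a_top, dog_disc_a_top, dog_round_b_top, dog_disc_b_top from where it was at the start of the episode above 0.003 m or contact force between any of the fingers, the arm and dog_round_a_base above 2 N or contact force between any of the fingers, the arm and dog_disc_a_base above 2 N or contact force between any of the fingers, the arm and dog_round_b_base above 2 N or contact force between any of the fingers, the arm and dog_disc_b_base above 2 N).
It fails at once if a loose thing is moved or lifted by more than 10 mm (distance of any of tape_mid, offcut_mid, screw_jar_mid, beech_block_mid, clamp_pad_mid, glue_mid, screwdriver_grip from where it was at the start of the episode above 0.01 m).
It also fails if it takes over 38 s, if anything falls off the work surface, if the arm or the gripper's body presses on something with over 40 N, if the wrist force passes 120 N, or if a joint passes its speed limit or range.

## Working session

There is one attempt and no reset: what is moved stays moved. The work goes in short steps, Python scripts to look and compute and a tool call to move; the robot and the scene stay as the last step left them, time stands still between calls to the robot, and variables do not carry over. Pictures are saved under pics/ and viewed, and the job is handed in when it is done.

Besides the shell and the picture viewer there is one more tool, called after "Emit:" as name(argument=value, ...) on one line, values as JSON. play_rows: Moves the arm, as the interface text tells. Its arguments: {"type":"object","properties":{"deltas":{"type":"array"},"jaw":{"type":"number"},"force":{"type":"number"}},"required":["deltas"]}

```bash
mkdir -p pics; ls; cat > h.py <<'E'
import numpy as np, cv2
from rig import status, optics
def ray(m,uv):
    K=np.array(m["mtx"]);T=np.array(m["world_from_camera"])
    p=cv2.undistortPoints(np.array(uv,float).reshape(-1,1,2),K,np.array([m["k1"],0,0,0,0.]))[:,0]
    d=np.c_[p,np.ones(len(p))]@T[:3,:3].T
    return T[:3,3],d
def plane(m,uv,z):
    o,d=ray(m,uv); return o+d*((z-o[2])/d[:,2:3])
def proj(m,P):
    K=np.array(m["mtx"]);T=np.linalg.inv(np.array(m["world_from_camera"]))
    return cv2.projectPoints(np.array(P,float).reshape(-1,3),cv2.Rodrigues(T[:3,:3])[0],T[:3,3],K,np.array([m["k1"],0,0,0,0.]))[0][:,0]
E
python3 - <<'E'
from h import *
print(status.get_obs())
for n in ["scene","side","wrist"]:
    m=optics.camera_model(n);print(n,m)
    cv2.imwrite(f"pics/{n}0.png",optics.capture(n)[:,:,::-1])
E
```

```text
pics
{'t': 0.0, 'joint_pos': array([-1.50028727e-01,  2.87187283e-01,  1.57819216e+00,  2.38210040e-05,
        1.27856953e+00, -1.49956908e-01]), 'qd': array([ 0.0008016 ,  0.00057739,  0.00249078,  0.00056763,  0.0013693 ,
       -0.00078963]), 'tau': array([-1.79628755e-04, -4.05981302e+01, -2.92628127e+01, -1.54224781e-04,
        5.81841552e-03,  3.74769741e-06]), 'tcp_pos': array([6.74344697e-01, 1.15012364e-04, 2.29924543e-01]), 'tcp_rot': array([-2.22017775e+00, -2.22000301e+00,  2.16658871e-03]), 'contact_force': array([-0.1027305 , -0.40955427, -0.17192707]), 'moment': array([0.00771908, 0.0273551 , 0.02518502]), 'width': 0.08521961168116828}
scene {'mtx': array([[481.41837084,   0.        , 316.72377888],
       [  0.        , 481.41837084, 248.00252117],
       [  0.        ,   0.        ,   1.        ]]), 'k1': -0.09366116045970134, 'world_from_camera': array([[-0.50604612,  0.72182267, -0.4721116 ,  0.97603073],
       [ 0.86250105,  0.42543349, -0.27404065,  0.26556061],
       [ 0.00304333, -0.54587396, -0.83786178,  0.84569603],
       [ 0.        ,  0.        ,  0. 
[... 348 characters left out ...]
 -0.80031308],
       [-0.018865  , -0.82987198, -0.55763483,  0.78454591],
       [ 0.        ,  0.        ,  0.        ,  1.        ]])}
wrist {'mtx': array([[403.07245669,   0.        , 324.32715071],
       [  0.        , 403.07245669, 239.78093749],
       [  0.        ,   0.        ,   1.        ]]), 'k1': -0.0028553113081950686, 'world_from_camera': array([[ 9.99999208e-01,  2.22444708e-04, -1.23868570e-03,
         6.75096122e-01],
       [-1.14978892e-04, -9.63990191e-01, -2.65937773e-01,
         6.77756017e-02],
       [-1.25323731e-03,  2.65937705e-01, -9.63989402e-01,
         3.72912206e-01],
       [ 0.00000000e+00,  0.00000000e+00,  0.00000000e+00,
         1.00000000e+00]])}
```

View pics/scene0.png

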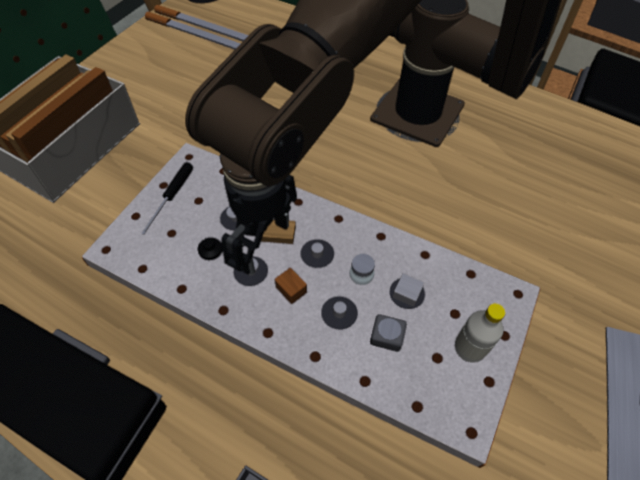

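View pics/side0.png

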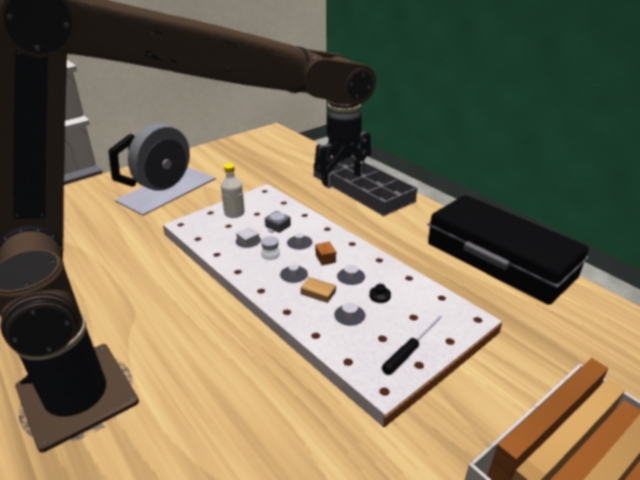

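View pics/wrist0.png

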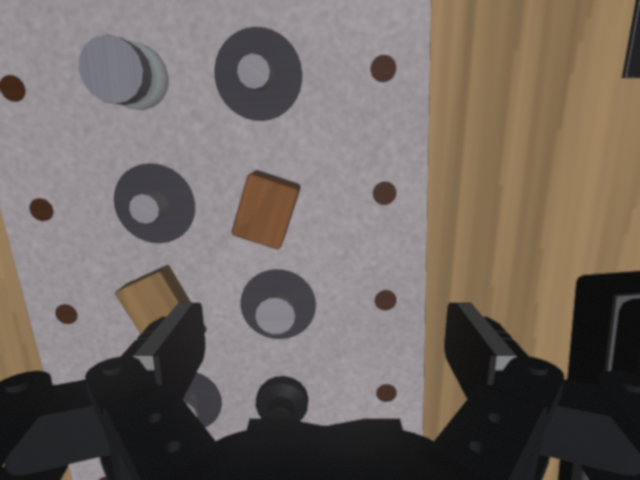

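Scene: the square dog appears at (409,290) on its round dark insert. The tape case is at (389,332), the jar at (362,267) and the glue at (480,335). In the side view the dog is at about (248,237). I'll zoom in on both.

```bash
python3 - <<'E'
import cv2,numpy as np
a=cv2.imread("pics/scene0.png")[240:360,340:520];b=cv2.imread("pics/side0.png")[195:275,190:310]
a=cv2.resize(a,None,fx=4,fy=4,interpolation=cv2.INTER_CUBIC)
b=cv2.resize(b,None,fx=6,fy=6,interpolation=cv2.INTER_CUBIC)
cv2.imwrite("pics/za.png",a);cv2.imwrite("pics/zb.png",b)
E
```

```text
(no output)
```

View pics/za.png

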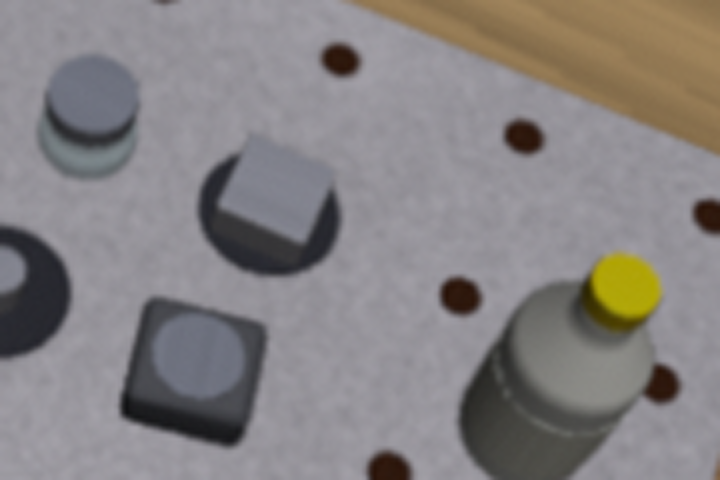

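View pics/zb.png

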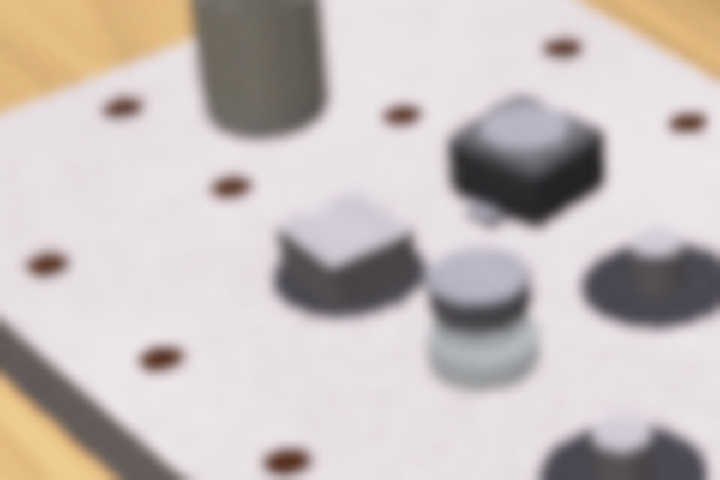

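In the scene zoom, the square top's corners are at about (252,135), (333,178), (303,246) and (217,203). In the side zoom they are at (350,193), (414,235), (332,267) and (278,232). I'll triangulate from these.

```bash
cat > m.py <<'E'
from h import *
ms=optics.camera_model("scene");md=optics.camera_model("side")
A=lambda l:np.array(l,float)/4+[340-.375,240-.375]
B=lambda l:np.array(l,float)/6+[190-.42,195-.42]
def tri(u,v):
    o1,d1=ray(ms,u);o2,d2=ray(md,v);out=[]
    for a,b in zip(d1,d2):
        s=np.linalg.lstsq(np.c_[a,-b],o2-o1,rcond=None)[0]
        p,q=o1+s[0]*a,o2+s[1]*b; out.append(np.r_[(p+q)/2,np.linalg.norm(p-q)])
    return np.array(out)
np.set_printoptions(precision=4,suppress=True)
sa=A([[252,135],[333,178],[303,246],[217,203]]);sb=B([[350,193],[414,235],[332,267],[278,232]])
print("ctr",tri(sa.mean(0),sb.mean(0)))
for z in (.059,.067):
  for m,c in((ms,sa),(md,sb)):
    p=plane(m,c,z);print(z,p[:,:2].tolist(),p.mean(0)[:2],np.linalg.norm(np.roll(p,-1,0)-p,axis=1))
# plate height: holes seen in both views
print("hole",tri(A([[460,296],[388,470]]),B([[231,187],[402,115]])))
print("insert s",plane(ms,A([[269,205]]),.04),"d",plane(md,B([[349,258]]),.04))
print("jar cap",tri(A([[92,98]]),B([[480,277]])),"tape",tri(A([[200,355]]),B([[525,127]])))
print("glue",plane(ms,A([[622,285]]),.19))
E
python3 m.py
```

```text
ctr [[0.5222 0.2    0.0612 0.0002]]
0.059 [[0.4996288195636011, 0.17733252915275766], [0.5014926246966465, 0.22006713571090708], [0.5411535407300476, 0.22244689112795704], [0.5409762224445824, 0.17866430615121592]] [0.5208 0.1996] [0.0428 0.0397 0.0438 0.0414]
0.059 [[0.5426533139971828, 0.22838584893661795], [0.5463516370327424, 0.18147271049394564], [0.5053776706727042, 0.18233809040151872], [0.5013637665839398, 0.2209305126022525]] [0.5239 0.2033] [0.0471 0.041  0.0388 0.042 ]
0.067 [[0.504473403974032, 0.17822973036993828], [0.5063182558639105, 0.22052976392720136], [0.5455758555996622, 0.22288531934485373], [0.5454003404837038, 0.17954796437892395]] [0.5254 0.2003] [0.0423 0.0393 0.0433 0.0409]
0.067 [[0.5364916672562661, 0.21704322910897322], [0.540149211915543, 0.1706473633852118], [0.49962703189270585, 0.1715032014579697], [0.49565738583378904, 0.20967009665659253]] [0.518  0.1922] [0.0465 0.0405 0.0384 0.0415]
hole [[0.5176 0.2953 0.0396 0.0008]
 [0.6128 0.2994 0.0401 0.0006]]
insert s [[0.5189 0.1984 0.04  ]] d [[0.5287 0.2095 0.04  ]]
jar cap [[0.533  0.1071 0.0815 0.0001]] tape [[0.6211 0.2058 0.0741 0.0015]]
glue [[0.5672 0.3426 0.19  ]]
```

The square top is at about (0.522, 0.200, 0.061). The plate comes out at z 0.040, which agrees with the text. I'll close the fingers and travel over at height.

Emit:
play_rows(deltas=[{"slide": [0.02, -0.015, 0], "spin": 0}, {"slide": [0.05, -0.038, 0], "spin": 0}, {"slide": [0.08, -0.061, 0], "spin": 0}, {"slide": [0.11, -0.084, 0], "spin": 0}, {"slide": [0.14, -0.107, 0], "spin": 0}, {"slide": [0.17, -0.13, 0], "spin": 0}, {"slide": [0.19, -0.145, 0], "spin": 0}, {"slide": [0.2, -0.152, 0], "spin": 0}], jaw=0, force=20)

```text
t: 0.95
tcp_pos: [0.5214, 0.2016, 0.231]
tcp_rot: [-2.219, -2.223, 0.001]
contact_force: [-0.5, -0.4, -0.8]
width: 0.0004
```

Emit:
play_rows(deltas=[{"slide": [0, 0, 0.02], "spin": 0}, {"slide": [0, 0, 0.04], "spin": 0}, {"slide": [0, 0, 0.06], "spin": 0}, {"slide": [0, 0, 0.08], "spin": 0}, {"slide": [0, 0, 0.1], "spin": 0}, {"slide": [0, 0, 0.11], "spin": 0}, {"slide": [0, 0, 0.11], "spin": 0}, {"slide": [0, 0, 0.11], "spin": 0}])

```text
t: 1.75
tcp_pos: [0.5236, 0.1999, 0.1219]
tcp_rot: [2.221, 2.221, 0.001]
contact_force: [0.0, -0.1, 1.3]
width: -0.0002
```

```bash
python3 - <<'E'
from h import *
o=status.get_obs();print(o['t'],o['tcp_pos'],o['tcp_rot'],o['contact_force'],o['width'])
ims=[]
for n,(x,y) in {"scene":(300,180),"side":(150,120)}.items():
    m=optics.camera_model(n);p=proj(m,[o['tcp_pos'],[.522,.2,.061]]);print(n,p)
    im=optics.capture(n)[:,:,::-1].copy()
    ims.append(cv2.resize(im[y:y+180,x:x+200],None,fx=2,fy=2.6))
ims=[cv2.resize(i,(400,360)) for i in ims]
cv2.imwrite("pics/a1.png",np.hstack(ims)); cv2.imwrite("pics/w1.png",optics.capture("wrist")[:,:,::-1])
m=optics.camera_model("wrist");print(m["world_from_camera"]);print(proj(m,[o['tcp_pos'],[.522,.2,.061]]))
E
```

```text
1.75 [0.52359174 0.19989192 0.12186411] [2.22138980e+00 2.22080283e+00 8.63078991e-04] [ 0.04772229 -0.06752909  1.28643117] -0.0001527415129724273
scene [[414.04444069 271.23106995]
 [408.77235844 287.18922886]]
side [[245.27460029 212.94784511]
 [246.78670416 233.29052825]]
[[ 9.99994097e-01 -1.07378345e-03  3.26380093e-03  5.24009508e-01]
 [-1.67534940e-04 -9.64020027e-01 -2.65829570e-01  2.67789111e-01]
 [ 3.43181285e-03  2.65827454e-01 -9.64014516e-01  2.65630065e-01]
 [ 0.00000000e+00  0.00000000e+00  0.00000000e+00  1.00000000e+00]]
[[322.0120465  309.86412175]
 [319.27120573 260.29373842]]
```

View pics/a1.png

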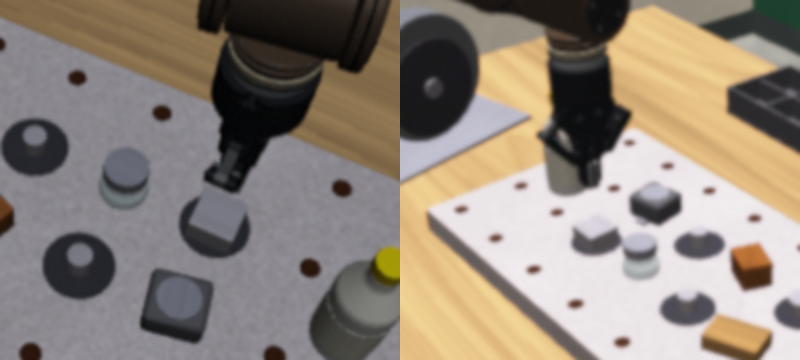

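View pics/w1.png

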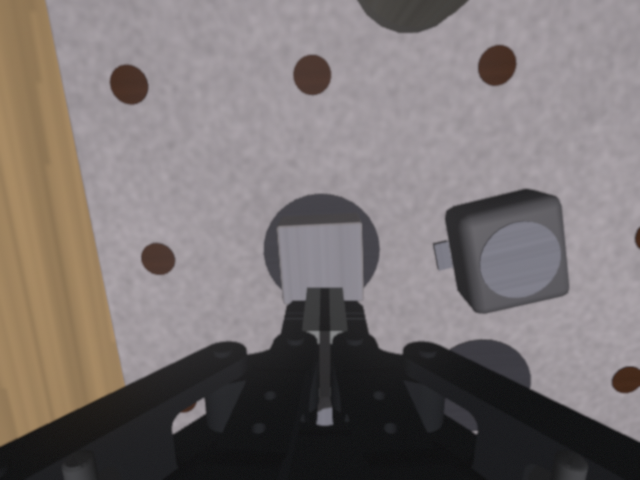

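The wrist view shows the square top at columns 278–363, centred at about 320, and the fingertips are directly over it. The TCP is at 0.122, so contact should come about 61 mm lower and flush at about 81 mm.

Emit:
play_rows(deltas=[{"slide": [0, 0, 0.01], "spin": 0}, {"slide": [0, 0, 0.02], "spin": 0}, {"slide": [0, 0, 0.03], "spin": 0}, {"slide": [0, 0, 0.04], "spin": 0}, {"slide": [0, 0, 0.046], "spin": 0}, {"slide": [0, 0, 0.05], "spin": 0}, {"slide": [0, 0, 0.052], "spin": 0}, {"slide": [0, 0, 0.052], "spin": 0}])

```text
t: 2.7
tcp_pos: [0.523, 0.2, 0.0691]
tcp_rot: [-2.221, -2.221, 0.0]
contact_force: [0.3, -0.8, -0.8]
width: 0.0003
```

Emit:
play_rows(deltas=[{"slide": [0, 0, 0.002], "spin": 0}, {"slide": [0, 0, 0.004], "spin": 0}, {"slide": [0, 0, 0.006], "spin": 0}, {"slide": [0, 0, 0.008], "spin": 0}, {"slide": [0, 0, 0.01], "spin": 0}, {"slide": [0, 0, 0.012], "spin": 0}, {"slide": [0, 0, 0.013], "spin": 0}, {"slide": [0, 0, 0.014], "spin": 0}])

```text
t: 3.5
tcp_pos: [0.5233, 0.2001, 0.0555]
tcp_rot: [2.221, 2.221, 0.001]
contact_force: [0.3, -0.4, 3.7]
width: 0.0001
```

The force is about 4 N, so the tip is in contact and sliding the dog. I'll keep going slowly.

Emit:
play_rows(deltas=[{"slide": [0, 0, 0.002], "spin": 0}, {"slide": [0, 0, 0.004], "spin": 0}, {"slide": [0, 0, 0.006], "spin": 0}, {"slide": [0, 0, 0.008], "spin": 0}, {"slide": [0, 0, 0.01], "spin": 0}, {"slide": [0, 0, 0.011], "spin": 0}, {"slide": [0, 0, 0.012], "spin": 0}, {"slide": [0, 0, 0.012], "spin": 0}])

```text
t: 4.3
tcp_pos: [0.5232, 0.2001, 0.0432]
tcp_rot: [2.221, 2.221, 0.001]
contact_force: [1.2, 1.2, 2.4]
width: -0.0002
```

Emit:
play_rows(deltas=[{"slide": [0, 0, 0.0005], "spin": 0}, {"slide": [0, 0, 0.001], "spin": 0}, {"slide": [0, 0, 0.001], "spin": 0}])

```text
t: 4.6
tcp_pos: [0.5232, 0.2, 0.0424]
tcp_rot: [2.221, 2.221, 0.001]
contact_force: [1.9, 1.3, 3.9]
width: 0.0003
```

Another 1 to 2 mm should seat it on the stop, watching the force in half-millimetre steps.

Emit:
play_rows(deltas=[{"slide": [0, 0, 0.0005], "spin": 0}, {"slide": [0, 0, 0.001], "spin": 0}, {"slide": [0, 0, 0.001], "spin": 0}])

```text
t: 4.9
tcp_pos: [0.5232, 0.2001, 0.0414]
tcp_rot: [2.221, 2.221, 0.001]
contact_force: [2.1, 0.6, 2.3]
width: 0.0001
```

Emit:
play_rows(deltas=[{"slide": [0, 0, 0.0005], "spin": 0}, {"slide": [0, 0, 0.0005], "spin": 0}])

```text
t: 5.1
tcp_pos: [0.5232, 0.2001, 0.0411]
tcp_rot: [2.221, 2.221, 0.0]
contact_force: [1.1, 0.4, 4.0]
width: -0.0002
```

Emit:
play_rows(deltas=[{"slide": [0, 0, 0.0005], "spin": 0}, {"slide": [0, 0, 0.0005], "spin": 0}])

```text
t: 5.3
tcp_pos: [0.5232, 0.2001, 0.041]
tcp_rot: [2.221, 2.221, 0.0]
contact_force: [0.3, 0.8, 6.8]
width: 0.0003
```

The force rose to 6.8 N while z held at 0.041, so the dog is on its stop. I'll retract straight up.

Emit:
play_rows(deltas=[{"slide": [0, 0, -0.005], "spin": 0}, {"slide": [0, 0, -0.02], "spin": 0}, {"slide": [0, 0, -0.05], "spin": 0}, {"slide": [0, 0, -0.08], "spin": 0}, {"slide": [0, 0, -0.12], "spin": 0}, {"slide": [0, 0, -0.16], "spin": 0}, {"slide": [0, 0, -0.19], "spin": 0}, {"slide": [0, 0, -0.19], "spin": 0}])

```text
t: 6.1
tcp_pos: [0.525, 0.2005, 0.2367]
tcp_rot: [2.217, 2.218, 0.012]
contact_force: [-0.6, 0.3, -0.2]
width: 0.0001
```

```bash
python3 - <<'E'
from h import *
o=status.get_obs();print(o['t'],o['tcp_pos'],o['contact_force'],abs(o['qd']).max())
a=optics.capture("scene")[:,:,::-1];b=optics.capture("side")[:,:,::-1]
cv2.imwrite("pics/f1.png",a);cv2.imwrite("pics/f2.png",b)
za=cv2.resize(a[240:360,340:520],(400,267),interpolation=2);zb=cv2.resize(b[195:275,190:310],(400,267),interpolation=2)
pa=cv2.resize(cv2.imread("pics/scene0.png")[240:360,340:520],(400,267),interpolation=2);pb=cv2.resize(cv2.imread("pics/side0.png")[195:275,190:310],(400,267),interpolation=2)
cv2.imwrite("pics/f.png",np.vstack([np.hstack([pa,pb]),np.hstack([za,zb])]))
cv2.imwrite("pics/fa.png",cv2.resize(b[160:420,150:520],(740,520)))
E
```

```text
6.1 [0.52501761 0.20050449 0.23669628] [-0.56138106  0.317181   -0.17822934] 0.0725836789677118
```

View pics/f.png

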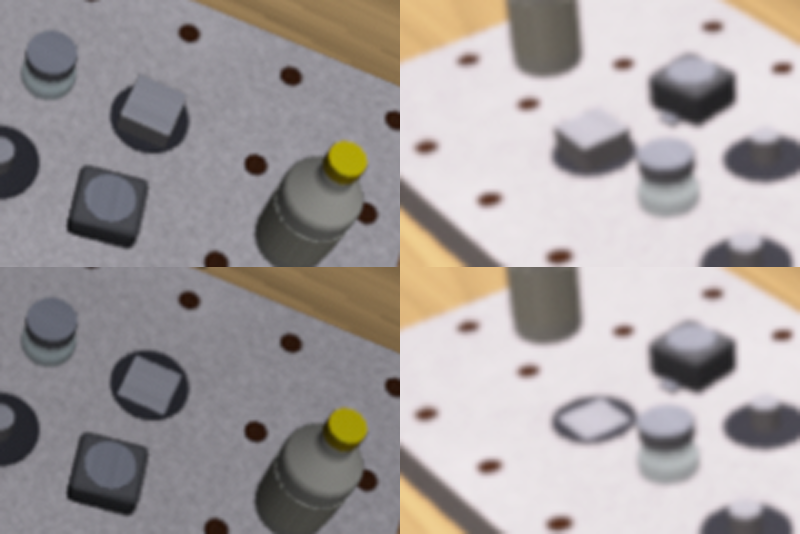

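View pics/fa.png

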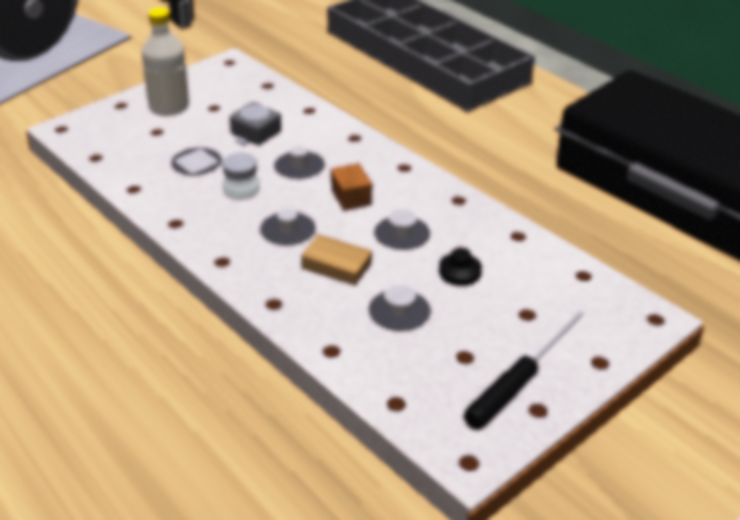

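The before and after crops show the square dog flush in its insert, now without visible side walls. Everything else is in place, and the hand is at z 0.237, clear of everything.

```bash
python3 -c "
from rig import job_done,status
print(status.get_obs()['contact_force']); job_done()"
```

```text
[ 0.26974891 -0.17906029 -0.83826216]
the job is handed in; nothing more can be done
```

The square dog is pressed down flush, the hand is clear, and the job is handed in; no verdict is reported.

- **Finding the dog:** I triangulated its top at about (0.522, 0.200, 0.061) m from the scene and side cameras. The wrist view confirmed the shut fingers were over it before I pressed.
- **Pressing:** I went down slowly at about 4 N. The fingertips stopped at z = 0.041 m with the force rising to 6.8 N, which means the dog reached its lower stop. I then retracted straight up to z of about 0.237 m, at 6.1 s.
- **Last checks:** The final pictures show the square top flush in its insert. The other dogs and the loose things look unmoved, though I judged that by eye and did not measure it. The force reading was within sensor noise, so the robot was touching nothing. No check failed. The two camera views placed the dog's corners a few millimetres apart, which did not affect the press.

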